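# Fold away the empty recipe stand

### The arm

A 7-joint arm with a two-finger parallel gripper is mounted at the origin on the work surface. World frame = base frame: x ahead of the robot, y to its left, z up, the work surface at z = 0. Lengths are in m, angles in rad, forces in N, time in s.
With the tool pointing down it reaches from about 0.35 to 0.9 m from the base axis. Payload 19.9 kg.
Tool frame: the origin (TCP) lies on the centre line of the jaws, within the pads' length; the fingertips stand 22 mm ahead of it and the grasp point (between the pads) lies 3 mm ahead of it (robot.tcp_to_tips is the distance from the TCP to the fingertips, in m); z points along the fingers, y is the line along which they close (so a half turn about z gives the same grasp; the last joint's range is limited). The gripper opens to 94 mm and grips with 3 to 60 N. Pads are 16 mm wide; open, the fingers measure 119 mm over their backs; the gripper's body (75 mm by 177 mm) begins 78 mm behind the grasp point.
Start: joints at [-1.385, 0.417, -0.01, 1.614, 0.005, 1.111, -0.053], TCP at [0.141, 0.609, 0.227] pointing down, gripper open.
Joint ranges: [-2.81, 2.81], [-0.39, 2.02], [-1.27, 1.25], [0.06, 2.57], [-1.19, 4.33], [0.19, 2], [-2.82, 2.82]. Speed limits (rad/s): [1.89, 1.89, 2.39, 2.39, 3.01, 3.01, 3.01].

### API

Orientations are given as a 3x3 rotation matrix whose columns are the frame's x, y, z axes.
In Python, from rig import robot, grab_frame, camera_info, recognise, cut_out, tip_of, readout gives the robot as it stands. Calls block until the motion is done:
- robot.move_ptp(position, orientation): joint-space move of the TCP to a pose.
- robot.move_linear(position, velocity=0.15, frame=None, threshold=None): straight line of the TCP; frame=None keeps the orientation; velocity is the mean speed in m/s. With threshold (N) it stops when the force on the tool has changed by that much, and returns True; else False.
- robot.goto_joints(angles): joint-space move.
- robot.gripper_to(opening): finger opening in m; the grip force is fixed at half the most; returns when the fingers have stopped.
- robot.pause(seconds).
- robot.ik(position, orientation): joint angles nearest the present ones, or None.
- grab_frame(name): name is "scene" or "top" or "wrist"; returns (picture, depth): 400x640x3 uint8, red, green, blue; 400x640 float32, m along the optical axis (not along the pixel's ray), 0 where there is no reading.
- camera_info(name): a dict with "fx", "fy", "cx", "cy" (pixels), "rvec" (rotation vector, rad) and "tvec" (3), from world to camera coordinates, as OpenCV has them. Camera axes: x right, y down, z forward; pixel columns grow to the right and rows downward; lengths in m; the calibration is good to about 2 mm. A picture is of the moment at which its call begins: read the wrist's pose just before it. camera_info takes no time and is no camera call; for the wrist camera it gives the pose at the moment of the call.
A pose or a line that the arm cannot do raises robot.PlanningError and nothing moves.
- robot.sign_off(): hands the job in; it is judged then, once.
Trained networks look in the newest picture that a camera, given by its name, has taken for a name from the list of things; names that differ only in an ending like _2 or _b are one class to them, and where a whole thing is asked for, a point or a joint stands for the part that bears it (a point fixed in the world has none). Each returns a list of dicts, best first, with "p" (0 to 1); they miss things now and then, are a little off and sometimes report something else, mostly with a low value. They report only what shows in the picture. A call takes as long as a camera call.
- recognise(camera, query): "pixel" ([row, column] in pixels, amid what is visible of it).
- cut_out(camera, query): "pixels" (400x640 bool, what is visible of it) and "pixel" ([row, column] in pixels, amid what is visible of it).
- tip_of(camera, query): "pixel" ([row, column] in pixels: a listed point, or the origin of a listed thing).
Readings, each from a call of its own:
- readout.get_time(): time.
- readout.get_qpos(): joint angles.
- readout.get_joint_vel(): joint speeds.
- readout.get_effort(): joint torques, N m.
- readout.get_ee_pos(): TCP position.
- readout.get_tool_rot(): TCP orientation.
- readout.get_force(): force on the tool from outside, world axes, zero at the start.
- readout.get_moment(): the same for the moment, N m.
- readout.get_opening(): finger opening in m.
- readout.get_grasp_force(): force on a finger pad.
Only numpy, scipy, OpenCV 4.12 (cv2) and the standard library are available. Lean on these libraries where they do the work, as an engineer would, in place of code of your own. Each camera call takes 0.05 s, during which the arm holds its last target. There are 200 camera calls.

### The job

Fold down the empty recipe stand on the kitchen counter: its backrest is held up by a ratchet, so first flip the stand's red pawl lever all the way over to its released side, then push the backrest backward until it lies flat on its base. Leave the lever flipped over, and do not touch the other stand, the one that holds the tablet.

Things in the scene. Friction and masses are not known exactly. Their poses are not given: they have to be found in the camera images.
- recipe_stand: EMPTY wooden stand, fixed. Origin: on the counter, mid-width; x from reading side (robot's) to back, y left, z up; mm. Base x -90..110, y +-85, top z 36. Backrest: pale panel 170 long, 170 wide, hinged along y at x -85, z 42; reading face 6 off the hinge line, with a ledge 30 high at its foot. On its left: ratchet wheel, radius 34 about the hinge, y 96..106, and red pawl lever.
- backrest (a joint): Its backrest's angle, rad: 0 = flat backward on the base (stop), 1.27 = steepest (stop); starts 1.0 to 1.24. A point s up the hinge line's plane: stand x -85 + s cos, z 42 + s sin (mm). Pawl engaged: held at 0.97 (do not force it). Pawl above 0.4: moves freely. Stiff hinge (0.5 N m plus panel weight): stays where left, up to 10 N at mid-panel moves it.
- pawl (a joint): Its red lever's angle, rad: about 0 = engaged, leaning to the front; 0.9 = released, leaning to the back (stop). Pivot along y at stand x -27, z 92 mm. The lever rises at y 151 mm to a red ball, 20 mm thick, its centre at x -27 + 80 sin(pawl - 0.45), z 92 + 80 cos(pawl - 0.45) mm. Push the ball to the back with 1 to 2 N; it stays where left.
- tablet_stand: The OTHER stand, fixed, same make, size and red lever, but with a white-framed tablet with a blue and orange screen (195 x 145 x 9 mm) on its raised backrest, its top standing 37 mm above the wood, up to 260 mm over the counter. Origin and axes as for recipe_stand. Not to be touched.

How it is judged:
On the way, in this order (a step that is already met when the one before it is completed fails the run):
1. the empty stand's pawl lever is flipped to its released side while its backrest is still up (value of joint pawl above 0.65 rad and value of joint backrest above 0.8 rad), for 0.2 s.
2. the backrest is folded down flat (value of joint backrest below 0.175 rad), for 0.2 s.
At the end, for the whole second after the job is handed in: the empty stand's backrest lies within 10 degrees (0.175 rad) of flat and is at rest, and its pawl lever is still flipped to the released side (above 0.65 rad) (value of joint backrest below 0.175 rad and value of joint pawl above 0.65 rad and velocity of joint backrest between -0.05 and 0.05 rad/s); the robot touches nothing.
It fails at once if the backrest is forced down past the engaged pawl (value of joint backrest below 0.8 rad and value of joint pawl below 0.2 rad).
It fails at once if the stand with the tablet is touched (contact force between any of the fingers, the arm and tablet_stand above 1 N).
It also fails if it takes over 43 s, if anything falls off the work surface, if the arm or the gripper's body presses on something with over 40 N, if the wrist force passes 120 N, or if a joint passes its speed limit or range.

## Working session

There is one attempt and no reset: what is moved stays moved. The work goes in short steps, each a Python script; the robot and the scene stay as the last script left them, time stands still between calls to the robot, and variables do not carry over. Pictures are saved under pics/ and viewed, at most 10 in all, crops included, and the job is handed in when it is done.

```bash
ls; mkdir -p pics; cat > h.py <<'E'
import numpy as np, cv2
from rig import robot, grab_frame, camera_info, recognise, cut_out, tip_of, readout
def cloud(ci,depth):
    R=cv2.Rodrigues(np.array(ci["rvec"],float))[0]; t=np.array(ci["tvec"],float).ravel()
    v,u=np.mgrid[:depth.shape[0],:depth.shape[1]]
    c=np.stack([(u-ci["cx"])/ci["fx"]*depth,(v-ci["cy"])/ci["fy"]*depth,depth],-1)
    return (c-t)@R
def proj(ci,P):
    K=np.array([[ci["fx"],0,ci["cx"]],[0,ci["fy"],ci["cy"]],[0,0,1.]])
    return cv2.projectPoints(np.asarray(P,float).reshape(-1,1,3),np.array(ci["rvec"],float),np.array(ci["tvec"],float),K,None)[0][:,0]
E
python3 - <<'E'
from h import *
ims=[]
for n in ("scene","top"):
    ci=camera_info(n); im,d=grab_frame(n); P=cloud(ci,d); ims.append(im)
    for q in ("recipe_stand","tablet_stand","pawl","backrest"):
        for r in cut_out(n,q)[:3]:
            m=r["pixels"]&(d>0); print(n,q,round(r["p"],2),np.round(r["pixel"]),m.sum(),np.round(np.median(P[m],0),3) if m.any() else '', np.round(np.percentile(P[m],[2,98],axis=0),3).tolist() if m.any() else '')
    for q in ("recipe_stand","tablet_stand"):
        print(n,q,[(round(r["p"],2),np.round(r["pixel"]).tolist()) for r in tip_of(n,q)[:3]])
    hsv=cv2.cvtColor(im,cv2.COLOR_RGB2HSV); red=((hsv[...,0]<6)|(hsv[...,0]>174))&(hsv[...,1]>150)&(hsv[...,2]>80)
    k,l,s,c=cv2.connectedComponentsWithStats(red.astype(np.uint8))
    for i in range(1,k):
        if s[i,4]>15:
            m=(l==i)&(d>0); print("red",s[i].tolist(),np.round(np.median(P[m],0),3), np.round(P[m][P[m][:,2].argmax()],3))
    cv2.imwrite(f"pics/{n}0.png",im[...,::-1])
print(readout.get_time())
E
```

```text
pics
rig.py
scene recipe_stand 0.68 [161. 255.] 5726 [ 0.634 -0.205  0.037] [[0.534, -0.322, 0.007], [0.748, -0.08, 0.197]]
scene tablet_stand 0.95 [281. 343.] 10836 [0.636 0.187 0.037] [[0.536, 0.083, 0.01], [0.747, 0.311, 0.231]]
scene pawl 0.83 [163. 280.] 320 [ 0.623 -0.083  0.113] [[0.576, -0.135, 0.073], [0.64, -0.071, 0.175]]
scene pawl 0.6 [136. 282.] 1604 [ 0.581 -0.175  0.071] [[0.525, -0.309, 0.004], [0.635, -0.116, 0.199]]
scene backrest 0.74 [135. 281.] 1569 [ 0.58  -0.179  0.074] [[0.522, -0.313, 0.003], [0.635, -0.116, 0.199]]
scene recipe_stand [(0.77, [168.0, 253.0])]
scene tablet_stand [(0.64, [283.0, 338.0])]
red [269, 144, 29, 36, 301] [ 0.623 -0.084  0.103] [ 0.61  -0.077  0.177]
red [380, 270, 52, 43, 640] [0.593 0.305 0.101] [0.58  0.313 0.178]
red [285, 394, 22, 6, 78] [0.833 0.336 0.086] [0.833 0.339 0.09 ]
red [318, 397, 41, 3, 94] [0.772 0.367 0.084] [0.779 0.375 0.089]
top recipe_stand 0.78 [194. 418.] 8050 [ 0.6   -0.226  0.081] [[0.528, -0.324, 0.014], [0.741, -0.116, 0.199]]
top tablet_stand 0.57 [195. 238.] 8037 [0.6   0.159 0.115] [[0.531, 0.076, 0.031], [0.741, 0.286, 0.232]]
top pawl 0.62 [189. 373.] 297 [ 0.616 -0.12   0.098] [[0.573, -0.142, 0.004], [0.639, -0.073, 0.176]]
top backrest 0.72 [204. 424.] 5346 [ 0.583 -0.228  0.122] [[0.526, -0.313, 0.04], [0.63, -0.125, 0.199]]
top recipe_stand []
top tablet_stand [(0.95, [191.0, 247.0])]
red [55, 62, 116, 85, 4998] [0.866 0.505 0.049] [0.791 0.362 0.093]
red [349, 181, 31, 28, 250] [ 0.623 -0.112  0.098] [ 0.607 -0.086  0.178]
red [153, 192, 45, 33, 306] [0.592 0.297 0.098] [0.57  0.313 0.178]
0.7
```

View pics/scene0.png

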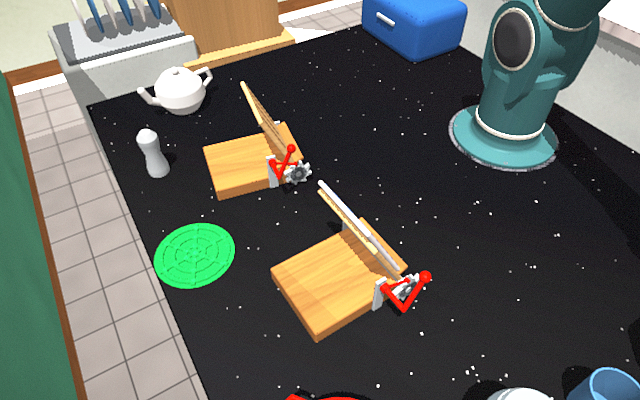

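View pics/top0.png

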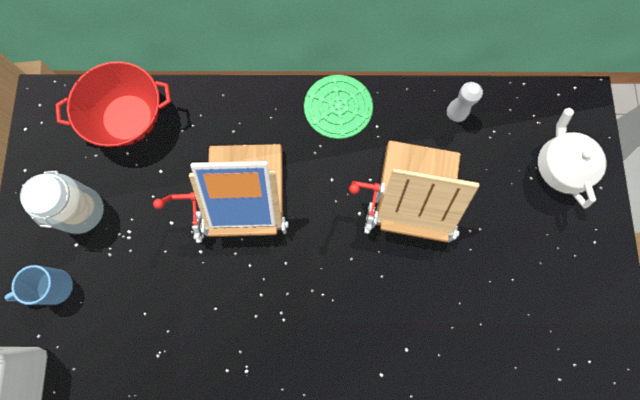

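The scene view shows the empty stand at about (160,255), with its red ball at (148,291). The top view shows it at (194,420), with the ball at (188,354). The tablet stand is the one nearer the left edge in the top view, so they are easy to tell apart. Next I'll fit the pose.

```bash
cat > fit.py <<'E'
from h import *
from scipy.optimize import least_squares
def fit():
    Q={};ball=[];out={}
    for n in ("top","scene"):
        ci=camera_info(n); im,d=grab_frame(n); P=cloud(ci,d)
        ok=(d>0)&(P[...,1]<-0.0)&(P[...,1]>-.4)&(P[...,0]>.45)&(P[...,0]<.8)&(P[...,2]<.3)
        hsv=cv2.cvtColor(im,cv2.COLOR_RGB2HSV); red=((hsv[...,0]<6)|(hsv[...,0]>174))&(hsv[...,1]>150)&(hsv[...,2]>80)
        wood=(hsv[...,0]>8)&(hsv[...,0]<30)&(hsv[...,1]>40)&ok
        out[n]=(P[wood],P[red&ok&(P[...,2]>.02)])
    return out
E
python3 - <<'E'
from fit import *
o=fit(); W,_=o["top"]
B=W[(W[:,2]>.085)]
c=B.mean(0)
for _ in range(4):
    n=np.linalg.svd(B-c)[2][2]; r=(B-c)@n; B=B[abs(r)<.006]; c=B.mean(0)
n*=np.sign(n[2]); th=np.arctan2(np.hypot(n[0],n[1]),n[2]); yaw=np.arctan2(-n[1],-n[0])
print("theta",th,"yaw",yaw,len(B),r.std())
ex=np.array([np.cos(yaw),np.sin(yaw)]);ey=np.array([-ex[1],ex[0]])
# face: -(x+.085)sin th+(z-.042)cos th=.006 -> local x
xl=-.085+((c[2]-.042)*np.cos(th)-.006)/np.sin(th)
yB=B[:,:2]@ey; print("panel y",np.percentile(yB,[.5,1,99,99.5]))
print("panel-plane origin ex coord", c[:2]@ex-xl)
for k in o:
    w=o[k][0]; b=w[abs(w[:,2]-.036)<.006]; X=b[:,:2]@ex; Y=b[:,:2]@ey
    print(k,len(b),"base X",np.percentile(X,[1,98,99,99.7]),"Y",np.percentile(Y,[.3,1,50,99,99.7]))
    x=w[(w[:,2]>.1)]; print(" panel",np.percentile(x[:,:2]@ey,[1,99]), x[:,2].max())
    R=o[k][1]; R=R[R[:,2]>.155]; print(" red",len(R),np.c_[R[:,:2]@ex,R[:,:2]@ey,R[:,2]].round(3)[:0], )
    f=least_squares(lambda p:np.linalg.norm(R-p,axis=1)-.010,R.mean(0)-[0,0,.005],loss="soft_l1",f_scale=.002); print(" ball",f.x.round(4),f.x[:2]@ex,f.x[:2]@ey,f.cost)
print(ex,ey,readout.get_tool_rot(),readout.get_time())
E
```

```text
theta 1.1362462044644668 yaw -0.18450259068570807 3424 0.001260712257121705
panel y [-0.20199209 -0.2011831  -0.03494399 -0.03444118]
panel-plane origin ex coord 0.6688468159638583
top 2090 base X [0.6249096  0.77671289 0.7778138  0.77868856] Y [-0.20257841 -0.20097794 -0.10999328 -0.03439327 -0.03399468]
 panel [-0.20125124 -0.03490001] 0.20250862914376497
 red 74 []
 ball [ 0.6055 -0.0803  0.1663] 0.6099274633605231 0.032162554446854945 3.550372196534122e-05
scene 3032 base X [0.60327983 0.77711468 0.77860749 0.77964444] Y [-0.20168206 -0.19897738 -0.11529116 -0.03286915 -0.03148818]
 panel [-0.19654432  0.03914104] 0.19954978086502836
 red 65 []
 ball [ 0.606  -0.0801  0.1652] 0.6103650271182642 0.03246408707275173 3.608522485917057e-05
[ 0.98302763 -0.18345759] [0.18345759 0.98302763] [[-9.74373521e-01  2.24936079e-01  3.49669999e-05]
 [ 2.24936077e-01  9.74373521e-01 -6.10183302e-05]
 [-4.77961428e-05 -5.15893055e-05 -9.99999998e-01]] 0.8
```

```bash
cat >> h.py <<'E'
ex=np.array([.98303,-.18346]);ey=np.array([.18346,.98303]); O=.669*ex-.118*ey
R0=np.c_[np.r_[-ex,0],np.r_[ey,0],[0,0,-1]]
tip=robot.tcp_to_tips
def L(x,y,z): return np.r_[O+x*ex+y*ey,z+tip]   # fingertip at stand coords -> TCP
def stat(s=""): print(s,round(readout.get_time(),2),np.round(readout.get_ee_pos(),3),np.round(readout.get_force(),1))
E
python3 - <<'E'
from h import *
p=readout.get_ee_pos(); 
robot.move_linear([p[0],p[1],.45],velocity=.3)
robot.gripper_to(0.0)
robot.move_ptp(L(-.105,.151,.40),R0); stat("above")
robot.move_linear(L(-.105,.151,.153),velocity=.15); stat("front")
print(robot.move_linear(L(-.005,.151,.153),velocity=.06,threshold=7)); stat("pushed")
im,d=grab_frame("scene"); cv2.imwrite("pics/s1.png",cv2.resize(im[80:240,180:380],None,fx=3,fy=3)[...,::-1])
E
```

```text
above 5.92 [ 0.561 -0.07   0.422] [-0.9 -0.7 -0.9]
front 7.72 [ 0.561 -0.071  0.176] [ 0.1 -0.5  0.8]
True
pushed 9.18 [ 0.654 -0.089  0.174] [-4.2  1.6  4.4]
```

View pics/s1.png

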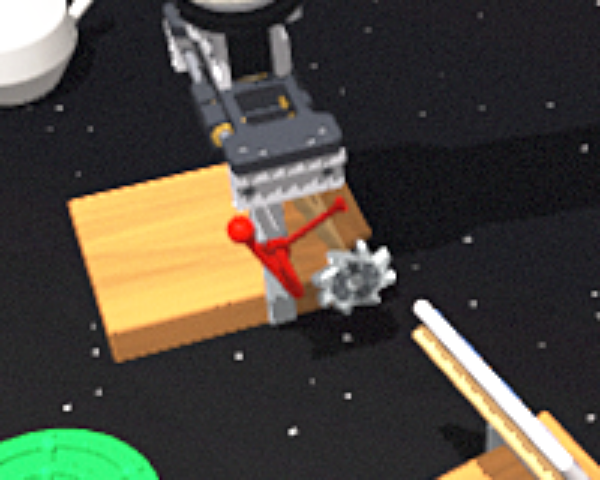

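The lever is now over on the back side: the ball is at (230,240) in the crop and the tool stopped against it at the stop. Next I'll retreat, check the lever and fold the backrest.

```bash
python3 - <<'E'
from h import *
robot.move_linear(L(-.05,.151,.153),velocity=.12)
robot.move_linear(L(-.05,.151,.25),velocity=.2)
robot.move_linear(L(-.09,-.02,.25),velocity=.2)
from fit import fit
for k,(w,R) in fit().items():
    R=R[R[:,2]>.145]; r=R[:,:2]-O
    if len(R): print(k,"ball local",(r@ex).mean().round(3),(r@ey).mean().round(3),R[:,2].max().round(3))
def W(th,s=.125): return L(-.085+s*np.cos(th)-.006*np.sin(th)-.008,-.02,.042+s*np.sin(th)+.006*np.cos(th))
a=W(1.136); b=L(-.09,-.02,a[2]-tip)
robot.move_linear(b,velocity=.15); stat("front")
for th in [1.136,1.0]+list(np.arange(.85,-.01,-.17)):
    hit=robot.move_linear(W(th),velocity=.07,threshold=25); stat(round(th,2))
    if hit: print("hit"); break
im,d=grab_frame("scene"); cv2.imwrite("pics/s2.png",cv2.resize(im[80:240,180:380],None,fx=3,fy=3)[...,::-1])
E
```

```text
top ball local 0.004 0.15 0.177
scene ball local 0.008 0.155 0.175
front 12.24 [ 0.544 -0.242  0.181] [-0.2 -0.4 -0.8]
1.14 13.03 [ 0.587 -0.25   0.18 ] [ 0.5  0.9 -0.5]
1.0 13.42 [ 0.602 -0.253  0.172] [0.1 0.4 0.9]
0.85 13.83 [ 0.618 -0.256  0.161] [-1.2 -0.5 -0.4]
0.68 14.28 [ 0.633 -0.259  0.147] [ 1.  -0.6 -0.2]
0.51 14.73 [ 0.645 -0.261  0.13 ] [ 0.2 -0.   0.1]
0.34 15.18 [ 0.655 -0.263  0.111] [-0.6  0.6  0.4]
0.17 15.63 [ 0.661 -0.264  0.091] [-0.3  0.3  0.6]
-0.0 15.99 [ 0.664 -0.264  0.07 ] [-4.9  3.8 16.3]
hit
```

View pics/s2.png

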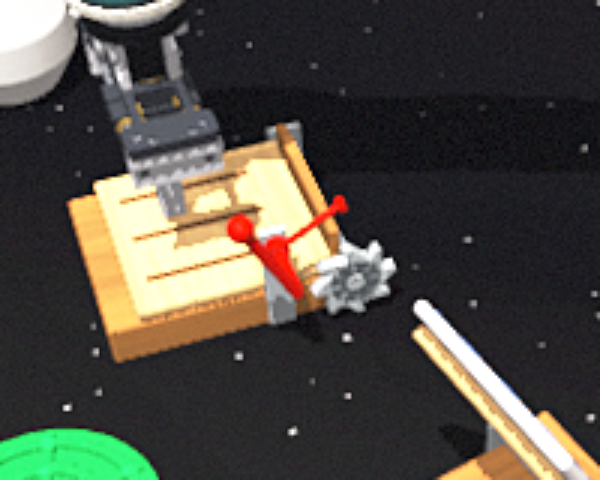

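The backrest lies flat on its base and the lever is still over (ball at (240,230) in the crop). I'll lift off, measure the panel angle and hand in if it checks out.

```bash
python3 - <<'E'
from h import *
from fit import fit
p=readout.get_ee_pos(); robot.move_linear(p+[0,0,.3],velocity=.25); robot.pause(.3)
o=fit(); w,R=o["scene"]; X=(w[:,:2]-O)@ex; Y=(w[:,:2]-O)@ey
m=(abs(Y)<.07)&(X>-.04)&(X<.07)&(w[:,2]>.04)
th=-99
if m.sum()>50: th=np.arctan(np.polyfit(X[m],w[m,2],1)[0])
b=R[R[:,2]>.155]; bx=((b[:,:2]-O)@ex).mean(); print(m.sum(),th,np.median(w[m,2]),w[m,2].max(),"ball x",bx); stat()
if abs(th)<.12 and bx>-.005: print(robot.sign_off())
E
```

```text
514 -3.221350410722943e-05 0.04839179758309968 0.051751349100410717 ball x 0.00939375193010813
 17.79 [ 0.664 -0.264  0.37 ] [-0.8  0.1  1.2]
the job is handed in; nothing more can be done
None
```

I flipped the empty stand's red lever to its released side, folded its backrest flat (measured at about 0 rad) and handed the job in at about 18 s; the tablet stand was never approached, and I don't have the judge's verdict.

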